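# Rack the fired glaze test tiles in kiln order

## Task

The four fired glaze test tiles stand in a row on the kiln rack in the order of the test log. Move them all to the empty display rack in the same left-to-right order, one to a pocket, each standing flat and upright with its broad face square to the front as it stands now. The tiles are brittle: set them down, do not drop them or let any fall over.

Things in the scene. Friction and masses are not known exactly. Their poses are not given: they have to be found in the camera images.
- tile_blue: Loose deep cobalt blue test tile (top band darker, foot bare buff clay), 0.11 to 0.21 kg: foot 40 (x) x 46 (y) x 9 mm with a central upright plate 12 (x) x 46 (y) mm, top 90 mm above the underside. Origin: centre of the underside; z up, y along the row. Stands in the tray of its colour; plates 20 mm apart. Pinch the 12 mm, fingers before and behind, pads 65 mm up.
- tile_green: Loose leaf green test tile (top band darker, foot bare buff clay), 0.11 to 0.21 kg: foot 40 (x) x 46 (y) x 9 mm with a central upright plate 12 (x) x 46 (y) mm, top 90 mm above the underside. Origin: centre of the underside; z up, y along the row. Stands in the tray of its colour; plates 20 mm apart. Pinch the 12 mm, fingers before and behind, pads 65 mm up.
- tile_red: Loose copper red test tile (top band darker, foot bare buff clay), 0.11 to 0.21 kg: foot 40 (x) x 46 (y) x 9 mm with a central upright plate 12 (x) x 46 (y) mm, top 90 mm above the underside. Origin: centre of the underside; z up, y along the row. Stands in the tray of its colour; plates 20 mm apart. Pinch the 12 mm, fingers before and behind, pads 65 mm up.
- tile_yellow: Loose honey yellow test tile (top band darker, foot bare buff clay), 0.11 to 0.21 kg: foot 40 (x) x 46 (y) x 9 mm with a central upright plate 12 (x) x 46 (y) mm, top 90 mm above the underside. Origin: centre of the underside; z up, y along the row. Stands in the tray of its colour; plates 20 mm apart. Pinch the 12 mm, fingers before and behind, pads 65 mm up.
- tray_blue: Fixed buff clay catch tray on the kiln rack, with runs of deep cobalt blue glaze; the blue tile stands in it at the start, so it marks that tile's place in the row. 62 (x) x 60 (y) mm, rim 8 mm high, floor 5 mm thick (tile's underside 53 mm above the table). Origin: centre of its underside, 48 mm above the table; axes as the kiln rack's.
- tray_green: Fixed buff clay catch tray on the kiln rack, with runs of leaf green glaze; the green tile stands in it at the start, so it marks that tile's place in the row. 62 (x) x 60 (y) mm, rim 8 mm high, floor 5 mm thick (tile's underside 53 mm above the table). Origin: centre of its underside, 48 mm above the table; axes as the kiln rack's.
- tray_red: Fixed buff clay catch tray on the kiln rack, with runs of copper red glaze; the red tile stands in it at the start, so it marks that tile's place in the row. 62 (x) x 60 (y) mm, rim 8 mm high, floor 5 mm thick (tile's underside 53 mm above the table). Origin: centre of its underside, 48 mm above the table; axes as the kiln rack's.
- tray_yellow: Fixed buff clay catch tray on the kiln rack, with runs of honey yellow glaze; the yellow tile stands in it at the start, so it marks that tile's place in the row. 62 (x) x 60 (y) mm, rim 8 mm high, floor 5 mm thick (tile's underside 53 mm above the table). Origin: centre of its underside, 48 mm above the table; axes as the kiln rack's.
- kiln_rack: Fixed white-topped slab 170 (x) x 290 (y) mm, top at 48 mm, left or right of the display rack, turned up to 0.2 rad. Trays in a row along y at +99, +33, -33, -99 mm, x = -30. A cone pack (52 mm tall) and kiln post (38 mm) stand loose behind at x = +55. Origin: on the table under its centre; x away from the robot, y left.
- display_rack: Fixed empty brown wooden rack, 271 mm (y), turned up to 0.2 rad. Four pockets along y at +99, +33, -33, -99 mm, x = 0, each 62 (x) x 61 (y) mm inside, floor 10 mm above the table; above that floor dividers rise 6 mm, front lip 7, back rail (x = +31 to +43) 22. Origin: on the table under the middle; x away from the robot, y left.

How it is judged:
By the outcome, as a careful person would: the job done as asked, in the order asked, and still so for the second after the job is handed in, with the robot touching nothing.
It also fails if it takes over 128 s, if anything falls off the work surface, if the arm or the gripper's body presses on something with over 40 N, if the wrist force passes 120 N, or if a joint passes its speed limit or range.

## Robot

A 6-joint arm with a two-finger parallel gripper is mounted at the origin on the work surface. World frame = base frame: x ahead of the robot, y to its left, z up, the work surface at z = 0. Lengths are in m, angles in rad, forces in N, time in s.
With the tool pointing down it reaches from about 0.325 to 0.775 m from the base axis. Payload 5.5 kg.
Tool frame: the origin (TCP) lies between the finger pads; the fingertips stand 8 mm ahead of it and the grasp point (between the pads) lies 11 mm behind it (tcp_to_tips is the distance from the TCP to the fingertips, in m); z points along the fingers, y is the direction in which the jaws open and shut (so a half turn about z gives the same grasp; the last joint's range is limited). The gripper opens to 88 mm and grips with 3 to 60 N. Pads are 20 mm wide; open, the fingers measure 115 mm over their backs; the gripper's body (75 mm by 178 mm) begins 61 mm behind the grasp point.
Start: joints at [1.089, 0.091, 1.231, -0, 1.82, -0.057], TCP at [0.247, 0.547, 0.231] pointing down, gripper open.
Joint ranges: [-2.87, 2.87], [-0.86, 2.18], [0.17, 2.46], [-1.51, 4.65], [0.06, 2.69], [-2.65, 2.65]. Speed limits (rad/s): [2.57, 2.57, 3.01, 3.14, 3.14, 3.14].

## Interface

Orientations are given as a unit quaternion [w, x, y, z].
In Python, from bench import * gives the robot as it stands. Calls block until the motion is done:
- move_to(position, orientation): joint-space move of the TCP to a pose.
- move_l(position, speed=0.15, orientation=None): straight line of the TCP; orientation=None keeps the orientation; speed is the mean speed in m/s.
- movej(angles): joint-space move.
- gripper_open() and close(): open the fingers fully, or close them until they stop; the grip force is fixed at half the most.
- hold(seconds).
- inverse_kinematics(position, orientation): joint angles nearest the present ones, or None.
- state(): the state.
- get_image(name): name is "scene" or "top" or "wrist"; returns a dict with "frame" (384x512x3 uint8, blue, green, red), "depth" (384x512 float32, m along the optical axis (not along the pixel's ray), 0 where there is no reading), "camera_matrix" (3x3 intrinsics, pixels), "k1" (the pictures are not rectified: a ray, as slopes to the right and down, at radius r is drawn at 1 + k1 r^2 times it, then the intrinsics apply), "view" (4x4, takes a point from world to camera coordinates). Camera axes: x right, y up, looking along -z (the intrinsics and any distortion apply to the point x, -y, -z); pixel columns grow to the right and rows downward; lengths in m; the calibration is good to about 2 mm. A picture is of the moment at which its call begins.
A pose or a line that the arm cannot do raises IKError and nothing moves.
- job_done(): hands the job in, once; it reports no verdict.
The state is a dict: "time": time; "joint_pos": joint angles; "dq": joint speeds; "joint_torque": joint torques, N m; "ee_pos": TCP position; "ee_rot": TCP orientation; "ft_force": force on the tool from outside, world axes, zero at the start; "moment": the same for the moment, N m; "finger_gap": finger opening in m.
Only numpy, scipy, OpenCV 4.12 (cv2) and the standard library are available. Lean on these libraries where they do the work, as an engineer would, in place of code of your own. Each camera call takes 0.05 s, during which the arm holds its last target.

## Working session

There is one attempt and no reset: what is moved stays moved. The work goes in short steps, each a Python script; the robot and the scene stay as the last script left them, time stands still between calls to the robot, and variables do not carry over. Pictures are saved under pics/ and viewed, and the job is handed in when it is done.

```bash
ls; mkdir -p pics; cat > a.py <<'E'
from bench import *
import cv2, numpy as np
for n in ["scene","top","wrist"]:
    d=get_image(n); cv2.imwrite(f"pics/{n}0.png",d["frame"])
    np.savez(f"pics/{n}0.npz",**{k:np.array(v) for k,v in d.items()})
    print(n,d["camera_matrix"],d["k1"],d["view"])
print(state())
E
python3 a.py
```

```text
pics
scene [[442.67925436   0.         266.7762018 ]
 [  0.         442.67925436 190.78511417]
 [  0.           0.           1.        ]] -0.17237491516388515 [[-0.32537234  0.94553168 -0.01013289  0.16426788]
 [-0.78023209 -0.26240541  0.5677863   0.35623474]
 [ 0.53420101  0.19264797  0.82311363 -1.51043925]
 [ 0.          0.          0.          1.        ]]
top [[354.10118032   0.         258.10646491]
 [  0.         354.10118032 196.47350616]
 [  0.           0.           1.        ]] -0.020427215267549734 [[ 0.01025605 -0.99994403 -0.0025981  -0.01906649]
 [ 0.9967773   0.01001678  0.07959072 -0.51261905]
 [-0.07956024 -0.00340601  0.99682424 -0.80841679]
 [ 0.          0.          0.          1.        ]]
wrist [[332.03664086   0.         257.882985  ]
 [  0.         332.03664086 187.73588607]
 [  0.           0.           1.        ]] -0.037117294105769486 [[ 0.41112166  0.91157979 -0.00112643 -0.59963935]
 [-0.87410048  0.39386724 -0.28428322  0.034353  ]
 [-0.25870317  0.1178596   0.95873968 -0.39042   ]
 [ 0.          0.          0.          1.        ]]
{'time': 0.15, 'joint_pos': array([ 1.08927711e+00,  9.17286195e-02,  1.23157571e+00,  2.33642161e-05,
        1.81979132e+00, -5.67041640e-02]), 'dq': array([ 0.00023175, -0.00185937, -0.00204329, -0.00097829,  0.00014165,
       -0.00066482]), 'joint_torque': array([ 2.37920824e-03, -4.47046316e+01, -4.06908202e+01,  6.99432800e-02,
        2.74322683e-02, -1.08449910e-04]), 'ee_pos': array([0.24719651, 0.54649494, 0.22975999]), 'ee_rot': array([-2.10720860e-04,  2.10811061e-01,  9.77526538e-01, -7.21438029e-04]), 'ft_force': array([-0.41592011, -0.68122759, -0.12565747]), 'moment': array([-0.04264927, -0.01371018,  0.03838198]), 'finger_gap': 0.08795327293753458}
```

View pics/top0.png

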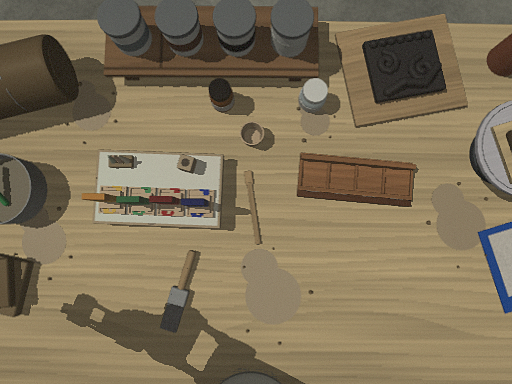

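View pics/scene0.png

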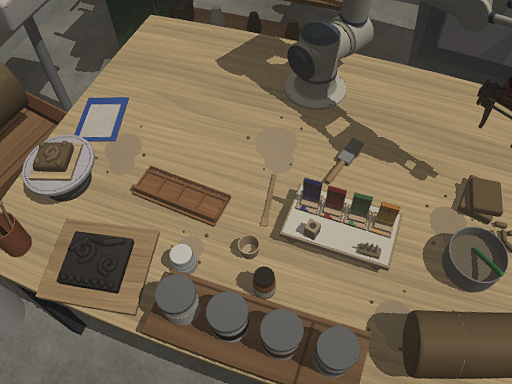

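View pics/wrist0.png

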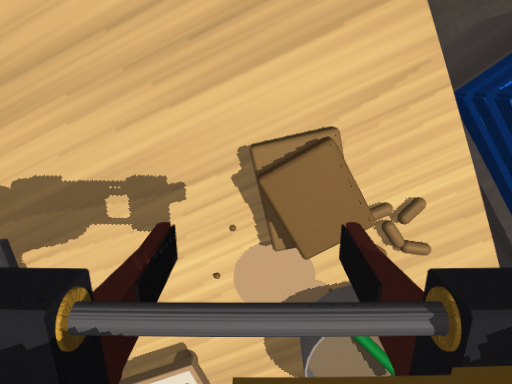

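The top view shows the kiln rack on the left (white slab about cols 95–222, rows 150–228) with yellow, green, red and blue from left to right. The empty brown display rack is at about cols 298–416, rows 153–206. Next I'll measure both.

```bash
cat > h.py <<'E'
import cv2, numpy as np
def cloud(d):
    K=d["camera_matrix"];k1=float(d["k1"]);V=d["view"];D=d["depth"]
    v,u=np.mgrid[0:D.shape[0],0:D.shape[1]]
    dist=np.array([k1,0,0,0])
    xy=cv2.undistortPoints(np.stack([u,v],-1).reshape(-1,1,2).astype(np.float64),K,dist).reshape(D.shape+(2,))
    pc=np.stack([xy[...,0]*D,-xy[...,1]*D,-D],-1)
    return (pc-V[:3,3])@V[:3,:3], xy   # R^T (p-t)
def ray_plane(d,uv,z):
    K=d["camera_matrix"];k1=float(d["k1"]);V=d["view"]
    xy=cv2.undistortPoints(np.array(uv,float).reshape(-1,1,2),K,np.array([k1,0,0,0])).reshape(-1,2)
    r=np.c_[xy[:,0],-xy[:,1],-np.ones(len(xy))]@V[:3,:3]
    o=-V[:3,:3].T@V[:3,3]
    return o+r*((z-o[2])/r[:,2])[:,None]
def colmask(fr,name):
    h=cv2.cvtColor(fr,cv2.COLOR_BGR2HSV);H,S,Vv=h[...,0].astype(int),h[...,1],h[...,2]
    if name=="yellow": m=(H>10)&(H<27)&(S>150)
    if name=="green": m=(H>40)&(H<90)&(S>80)
    if name=="red": m=((H<8)|(H>170))&(S>120)
    if name=="blue": m=(H>105)&(H<140)&(S>90)
    return m
E
cat > b.py <<'E'
from h import *
for n in ["top","scene"]:
    d=dict(np.load(f"pics/{n}0.npz")); P,_=cloud(d); fr=d["frame"]; D=d["depth"]
    hsv=cv2.cvtColor(fr,cv2.COLOR_BGR2HSV)
    tb=P[(D>0)&(P[...,2]<.02)&(P[...,2]>-.02)][:,2]; print(n,"table z",np.median(tb))
    def rect(m,tag,z=None):
        nn,L,st,_=cv2.connectedComponentsWithStats(m.astype(np.uint8)); k=1+np.argmax(st[1:,4]); m=(L==k)
        v,u=np.nonzero(m)
        q=ray_plane(d,np.c_[u,v],z) if z is not None else P[m]
        r=cv2.minAreaRect(q[:,:2].astype(np.float32)*1000); print(n,tag,r,"zmed",np.median(P[m][:,2]))
    X,Y,Z=P[...,0],P[...,1],P[...,2]
    ok=(D>0)
    roi=ok&(X>.35)&(X<.75)&(Y>.05)&(Y<.5)
    white=(hsv[...,1]<70)&(hsv[...,2]>110)
    rect(cv2.morphologyEx((roi&white&(Z>.035)&(Z<.06)).astype(np.uint8),cv2.MORPH_CLOSE,np.ones((5,5))),"kiln top",.048)
    roi2=ok&(X>.4)&(X<.68)&(Y>-.5)&(Y<-.05)
    rect(roi2&(Z>.006)&(Z<.06)&(hsv[...,2]<160),"display",None)
    rect(roi2&(Z>.024)&(Z<.06),"rail",.032)
    for c in ["yellow","green","red","blue"]:
        m=colmask(fr,c)&roi&(Z>.128)&(Z<.16)
        if m.sum()>3: q=P[m]; print(n,c,m.sum(),np.median(q,0),cv2.minAreaRect(q[:,:2].astype(np.float32)*1000))
E
python3 b.py
python3 -c "
import cv2
a=cv2.imread('pics/top0.png');cv2.imwrite('pics/c1.png',cv2.resize(a[140:240,80:240],None,fx=5,fy=5,interpolation=2));cv2.imwrite('pics/c2.png',cv2.resize(a[140:220,285:430],None,fx=5,fy=5,interpolation=2))"
```

```text
top table z -0.000591330100183931
top kiln top ((561.5975952148438, 213.93235778808594), (284.31195068359375, 112.0881576538086), 85.54304504394531) zmed 0.04819791010464002
top display ((557.7321166992188, -244.3081817626953), (269.9071350097656, 106.45899200439453), 85.22859954833984) zmed 0.010777881714497298
top rail ((596.6895141601562, -245.8546600341797), (267.2672119140625, 13.095921516418457), 85.196533203125) zmed 0.0304968071884271
top yellow 140 [0.5005794  0.3172874  0.14341776] ((500.53302001953125, 317.456787109375), (12.365702629089355, 45.68460464477539), 0.1403166800737381)
top green 136 [0.49531736 0.24889151 0.1430097 ] ((495.33074951171875, 248.16871643066406), (12.337718963623047, 45.69899368286133), 0.6559417843818665)
top red 136 [0.49628529 0.18147777 0.14284968] ((496.93817138671875, 181.60848999023438), (10.301262855529785, 44.80364227294922), 0.7049286365509033)
top blue 134 [0.49239189 0.11704001 0.14319752] ((491.6164855957031, 116.72197723388672), (10.192663192749023, 46.246986389160156), 0.49933040142059326)
scene table z 0.0003392357889837979
scene ki
[... 321 characters left out ...]
023438), (270.2371826171875, 15.871842384338379), 85.07577514648438) zmed 0.03166232934050639
scene yellow 78 [0.50032663 0.31869725 0.14378075] ((499.5383605957031, 318.4479675292969), (13.872353553771973, 45.786495208740234), 0.04519009590148926)
scene green 69 [0.49675409 0.24890777 0.14398245] ((496.3736267089844, 248.3595428466797), (12.514354705810547, 45.11610412597656), 2.355654001235962)
scene red 64 [0.49720612 0.18159446 0.14381736] ((497.4866943359375, 181.56187438964844), (44.395118713378906, 11.410459518432617), 89.54815673828125)
scene blue 51 [0.49310482 0.11893433 0.14441074] ((491.647705078125, 118.97323608398438), (10.909285545349121, 44.41502380371094), 1.539633870124817)
```

View pics/c1.png

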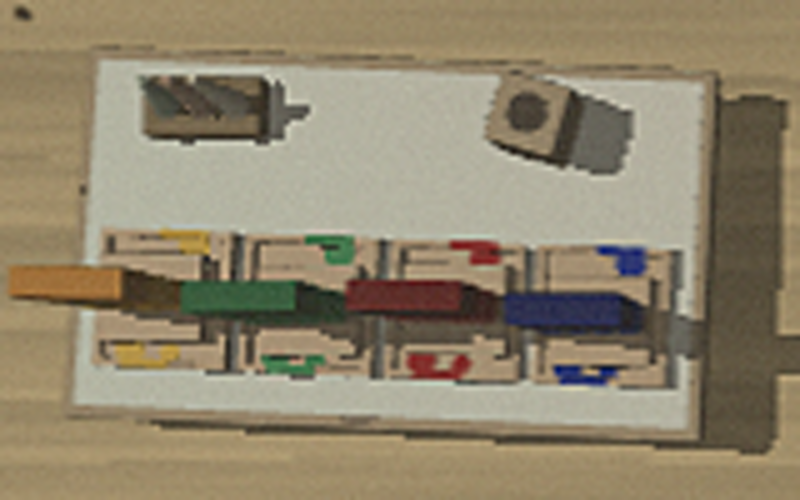

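View pics/c2.png

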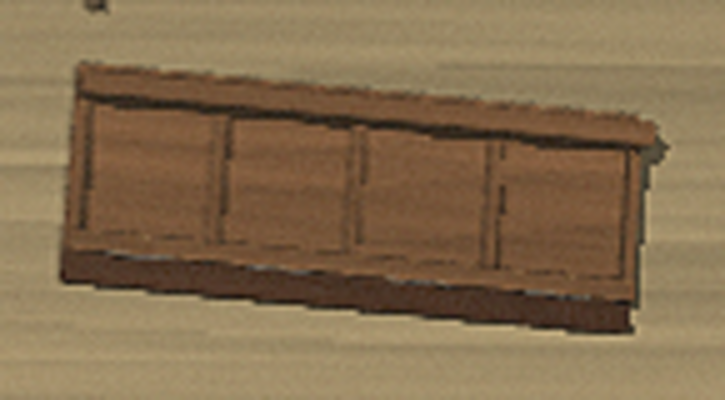

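```bash
cat > c.py <<'E'
from h import *
d=dict(np.load("pics/top0.npz"))
def pt(l,o): return [(o[0]+(x+.5)/5-.5,o[1]+(y+.5)/5-.5) for x,y in l]
q=ray_plane(d,pt([(90,235),(92,105),(625,150),(622,278)],(285,140)),.010)[:,:2]*1000
print(q,q.mean(0),[np.linalg.norm(q[i]-q[(i+1)%4]) for i in range(4)])
k=ray_plane(d,pt([(97,60),(712,80),(697,435),(73,412)],(80,140)),.048)[:,:2]*1000
print(k,k.mean(0),[np.linalg.norm(k[i]-k[(i+1)%4]) for i in range(4)],np.arctan2(-(k[0]-k[1])[0],(k[0]-k[1])[1]),np.arctan2(-(k[3]-k[2])[0],(k[3]-k[2])[1]))
E
python3 c.py
```

```text
[[ 538.2062771  -119.27110274]
 [ 600.69949388 -120.23201381]
 [ 581.71933977 -375.40549397]
 [ 520.25781538 -372.45963105]] [ 560.22073153 -246.84206039] [np.float64(62.50060394585926), np.float64(255.87839148071285), np.float64(61.53208178251383), np.float64(253.8239116959026)]
[[610.38449065 352.8346871 ]
 [603.45327678  69.5140063 ]
 [441.74168074  73.28357082]
 [448.92541381 356.25714536]] [526.12621549 212.9723524 ] [np.float64(283.4054514156242), np.float64(161.75552512775815), np.float64(283.06474508285106), np.float64(161.49534579787888)] -0.024459321407956085 -0.02538113468060307
```

```bash
cat > e.py <<'E'
from h import *
for n in ["top","scene"]:
  d=dict(np.load(f"pics/{n}0.npz")); P,_=cloud(d); D=d["depth"]
  for psi in [-.075,-.084]:
    c,s=np.cos(psi),np.sin(psi); X=P[...,0]-.5605;Y=P[...,1]+.2445
    a=(c*X+s*Y)*1000; b=(-s*X+c*Y)*1000; z=P[...,2]*1000
    near=(D>0)&(abs(b)<170)&(abs(a)<80)
    for lo,hi,alo,ahi in [(27,40,25,60),(13,20,-25,25),(13,24,-60,-28)]:
        m=near&(z>lo)&(z<hi)&(a>alo)&(a<ahi)
        bb=np.sort(b[m]);aa=np.sort(a[m])
        print(n,psi,(lo,hi),m.sum(),"b ext",bb[[0,2,-3,-1]].round(1),"a ext",aa[[0,2,-3,-1]].round(1))
    m=near&(z>13)&(z<21)&(abs(a)<22); h,e=np.histogram(b[m],np.arange(-141,142,3)); print([(int(e[i]),int(h[i])) for i in range(len(h)) if h[i]>3])
    m=near&(z>27)&(a>25)&(abs(b)<130); print("rail slope",np.polyfit(b[m],a[m],1))
E
python3 e.py
```

```text
top -0.075 (27, 40) 580 b ext [-133.2 -132.3  132.5  134.6] a ext [30.1 30.3 43.9 44.4]
top -0.075 (13, 20) 230 b ext [-135.  -133.9  133.8  134. ] a ext [-24.2 -24.2  24.6  24.9]
top -0.075 (13, 24) 670 b ext [-134.3 -133.8  134.7  134.8] a ext [-56.3 -55.5 -28.2 -28. ]
[(-135, 14), (-132, 23), (-129, 7), (-69, 11), (-66, 23), (-63, 7), (-3, 7), (0, 18), (3, 8), (63, 17), (66, 18), (129, 22), (132, 17)]
rail slope [8.68677401e-03 3.68960409e+01]
top -0.084 (27, 40) 580 b ext [-132.9 -131.9  132.9  134.9] a ext [31.  31.1 43.4 43.5]
top -0.084 (13, 20) 232 b ext [-135.  -133.9  133.8  133.9] a ext [-24.8 -24.1  24.5  24.9]
top -0.084 (13, 24) 668 b ext [-134.7 -134.1  134.3  134.4] a ext [-55.6 -54.9 -28.4 -28.1]
[(-135, 15), (-132, 22), (-129, 8), (-69, 11), (-66, 23), (-63, 8), (-3, 7), (0, 19), (3, 7), (60, 5), (63, 17), (66, 19), (129, 20), (132, 16)]
rail slope [-3.88838878e-04  3.69093432e+01]
scene -0.075 (27, 40) 385 b ext [-132.3 -129.7  132.9  135.4] a ext [28.2 29.5 44.  45.2]
scene -0.075 (13, 20) 271 b ext [-134.4 -134.1  134.6  136. ] a ext [-25.  -24.9  20.9  21.6]
scene -0.075 (13, 24) 507 b ext [-132.8 -129.8  135.6  135.7] a ext [-58.2 -57.1 -28.9 -28.4]
[(-135, 9), (-132, 13), (-129, 4), (-126, 4), (-117, 5), (-102, 4), (-90, 5), (-69, 8), (-66, 15), (-63, 6), (-3, 5), (0, 12), (3, 9), (18, 6), (66, 16), (69, 11), (81, 4), (129, 13), (132, 16)]
rail slope [1.12422107e-02 3.69647719e+01]
scene -0.084 (27, 40) 385 b ext [-132.  -129.4  133.2  135.8] a ext [28.6 29.3 43.6 44.3]
scene -0.084 (13, 20) 269 b ext [-134.4 -134.   134.5  136. ] a ext [-24.9 -24.4  20.9  21.5]
scene -0.084 (13, 24) 508 b ext [-133.  -129.8  135.2  135.3] a ext [-57.6 -56.9 -28.4 -28.1]
[(-135, 9), (-132, 14), (-129, 4), (-126, 5), (-117, 4), (-90, 5), (-69, 9), (-66, 14), (-63, 6), (-3, 5), (0, 12), (3, 9), (18, 6), (66, 16), (69, 11), (81, 4), (129, 12), (132, 16)]
rail slope [2.26328144e-03 3.69624262e+01]
```

Depth in both views puts the dividers at −66, 0 and +66 mm and the rail at +37 mm, as specified. That gives a display origin of (0.5605, −0.2445) and yaw −0.084. I'll move yellow first.

```bash
cat > t.py <<'E'
from bench import *
from h import *
import sys
PK,PD=-.027,-.084
TILES=dict(yellow=(.5003,.3180,99),green=(.4958,.2488,33),red=(.4970,.1815,-33),blue=(.4922,.1180,-99))
def q(psi):
    f=np.pi/4+psi/2; return [0,np.cos(f),np.sin(f),0]
def slot(b): return (.5605-np.sin(PD)*b/1000, -.2445+np.cos(PD)*b/1000)
def rep(t):
    s=state(); print(t,"t%.2f"%s["time"],s["ee_pos"].round(4),"F",s["ft_force"].round(1),"gap %.4f"%s["finger_gap"])
def pick(c):
    x,y,_=TILES[c]
    if np.linalg.norm(state()["ee_pos"][:2]-[x,y])<.25: move_l([x,y,.23],.2,q(PK))
    else: move_to([x,y,.23],q(PK))
    rep("above "+c)
    move_l([x,y,.107],.08); rep("at"); close(); hold(.3); rep("closed")
    move_l([x,y,.114],.03); rep("lift"); move_l([x,y,.22],.12)
def place(c):
    x,y=slot(TILES[c][2])
    move_l([x,y,.20],.2,q(PD)); rep("above pocket")
    move_l([x,y,.074],.1); hold(.2); rep("low")
    z=.074
    f0=state()["ft_force"][2]
    while z>.0605:
        z-=.001; move_l([x,y,z],.02); 
        if state()["ft_force"][2]-f0>1.5: break
    rep("down"); hold(.2); gripper_open(); hold(.2); rep("open")
    move_l([x,y,.20],.12); rep("up")
def snap(n,tag):
    d=get_image(n); cv2.imwrite(f"pics/{n}_{tag}.png",d["frame"]); np.savez(f"pics/{n}_{tag}.npz",**{k:np.array(v) for k,v in d.items()}); return d
E
cat > r1.py <<'E'
from t import *
print(inverse_kinematics([.5003,.318,.107],q(PK)))
pick("yellow"); snap("scene","y1"); snap("wrist","y1")
E
python3 r1.py
```

```text
[ 5.08813352e-01  8.24646674e-02  1.45848472e+00 -4.44089210e-16
  1.60064327e+00  5.35813352e-01]
above yellow t1.43 [0.4997 0.3189 0.2301] F [-1.2  0.4  0.2] gap 0.0879
at t3.12 [0.5006 0.3182 0.1077] F [-0.5  0.5 -0.1] gap 0.0877
closed t4.57 [0.5002 0.318  0.1069] F [-0.8  0.4 -1.3] gap 0.0121
lift t4.95 [0.5005 0.3181 0.1143] F [ 0.4  0.3 -1.7] gap 0.0121
```

View pics/scene_y1.png

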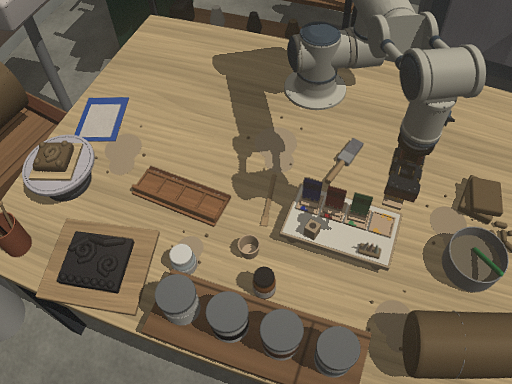

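```bash
cat > r2.py <<'E'
from t import *
place("yellow"); snap("scene","y2"); snap("top","y2")
E
python3 r2.py
```

```text
above pocket t8.58 [ 0.5689 -0.1452  0.2001] F [ 0.2 -1.2 -1.9] gap 0.0118
low t10.19 [ 0.5691 -0.1459  0.0746] F [-0.3 -0.9 -2.8] gap 0.0122
down t12.19 [ 0.5688 -0.1458  0.0659] F [ 0.1 -0.1 -0.9] gap 0.0121
open t13.82 [ 0.5688 -0.1458  0.066 ] F [ 0.4 -0.1  0.5] gap 0.0879
up t15.08 [ 0.5685 -0.1457  0.1988] F [0.5 0.6 0.7] gap 0.0878
```

View pics/scene_y2.png

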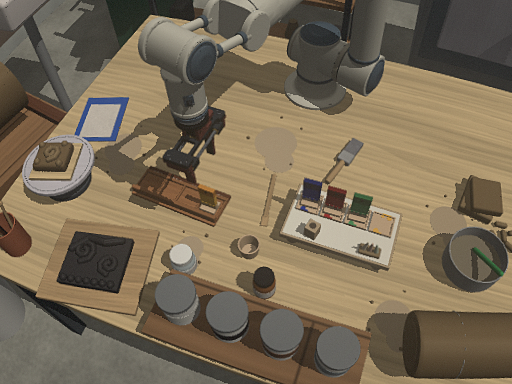

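The yellow tile stands in the leftmost pocket (scene about 208,197). It touched down 2 mm higher than predicted, so I'll check its height and squareness.

```bash
cat > v.py <<'E'
from h import *
import sys
def check(tag,names=("top","scene")):
  for n in names:
    d=dict(np.load(f"pics/{n}_{tag}.npz")); P,_=cloud(d); D=d["depth"]
    psi=-.084;c,s=np.cos(psi),np.sin(psi); X=P[...,0]-.5605;Y=P[...,1]+.2445
    a=(c*X+s*Y)*1000; b=(-s*X+c*Y)*1000; z=P[...,2]*1000
    for nm,bc in zip(["yellow","green","red","blue"],[99,33,-33,-99]):
        reg=(D>0)&(abs(b-bc)<31)&(abs(a)<31)
        m=reg&(z>92)&(z<115)&colmask(d["frame"],nm)
        f=reg&(z>16)&(z<23)
        if m.sum()<10: print(n,nm,"-",m.sum(),int((reg&(z>60)).sum())); continue
        r=cv2.minAreaRect(np.c_[a[m],b[m]].astype(np.float32))
        print(n,nm,m.sum(),"z top %.1f"%np.median(z[m]),"ctr",np.round(r[0],1),np.round(r[1],1),"ang %.1f"%r[2],"floor/foot z",np.round(np.percentile(z[reg&(z<25)],[10,50,90]),1), "foot a ctr" , np.round(np.median(a[f]),1) if f.sum()>5 else None)
check(sys.argv[1])
E
python3 v.py y2
```

```text
top yellow - 0 6488
top green - 0 1896
top red - 0 0
top blue - 0 0
scene yellow 73 z top 100.5 ctr [  1.  100.1] [45.4 12.8] ang 89.4 floor/foot z [ 9.7 16.8 22.3] foot a ctr 10.4
scene green - 0 468
scene red - 0 0
scene blue - 0 0
```

Yellow is upright: top at 100.5 mm (100 expected), centred within 1 mm and square within 0.6°. I'll average the touch-down force and move green next.

```bash
python3 - <<'E'
s=open('t.py').read()
a=s.index("    z=.074\n"); b=s.index('    rep("down")')
s=s[:a]+'''    move_l([x,y,.067],.04); z=.067
    def F():
        v=[]
        for _ in range(8): hold(.04); v.append(state()["ft_force"][2])
        return np.mean(v)
    f0=F(); fs=[f0]
    while z>.0615:
        z-=.0008; move_l([x,y,z],.02); fs.append(F())
        if fs[-1]-f0>1.0: break
    print("z",round(z,4),np.round(fs,1))
'''+s[b:]
open('t.py','w').write(s)
E
cat > r3.py <<'E'
from t import *
import sys
c=sys.argv[1]; pick(c); place(c); move_l([.48,0,.25],.25); snap("scene",c); snap("top",c); rep("done")
E
python3 r3.py green; python3 v.py green
```

```text
above green t16.68 [0.4962 0.2479 0.2298] F [-0.1 -0.6 -0.8] gap 0.0879
at t18.37 [0.4961 0.2489 0.1077] F [ 0.6 -1.2 -1. ] gap 0.0877
closed t19.82 [0.4957 0.2488 0.107 ] F [-0.7  0.6 -0.1] gap 0.0120
lift t20.20 [0.496  0.2488 0.1143] F [-0.1  0.  -1.1] gap 0.0120
above pocket t23.71 [ 0.5634 -0.2109  0.2002] F [ 0.4  0.1 -1.9] gap 0.0117
low t25.32 [ 0.5636 -0.2117  0.0746] F [-0.8  0.3 -1.7] gap 0.0118
z 0.0638 [-1.9 -1.7 -1.6 -1.9 -0.3]
down t28.31 [ 0.5634 -0.2116  0.064 ] F [-0.2  0.1  0.2] gap 0.0115
open t29.93 [ 0.5633 -0.2116  0.0638] F [-0.6 -0.8  0.4] gap 0.0880
up t31.22 [ 0.5629 -0.2115  0.1987] F [-0.1 -0.3  0.1] gap 0.0877
done t32.40 [ 0.4801 -0.0009  0.2492] F [ 0.5  0.  -0.2] gap 0.0877
top yellow - 0 0
top green 130 z top 99.8 ctr [ 1.4 31.7] [45.5 13.2] ang 88.8 floor/foot z [ 7.6 10.5 18.9] foot a ctr -11.1
top red - 0 0
top blue - 0 0
scene yellow 85 z top 100.9 ctr [  1.6 100. ] [14.9 45.1] ang 2.1 floor/foot z [ 9.5 16.5 21.4] foot a ctr 10.6
scene green 76 z top 100.9 ctr [ 0.6 33.5] [12.6 47.2] ang 2.2 floor/foot z [ 9.8 17.1 21.7] foot a ctr 10.2
scene red - 0 0
scene blue - 0 0
```

View pics/scene_green.png

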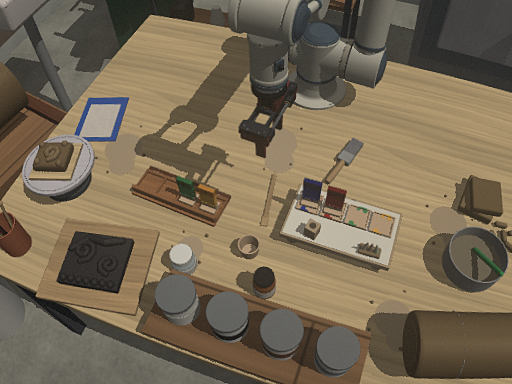

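Green (scene about 187,190) stands next to yellow; contact came at 63.8 mm as predicted. That means yellow was let go about 2 mm early, but it landed square and upright. Red and blue are next.

```bash
python3 r3.py red; python3 v.py red
```

```text
above red t33.47 [0.4972 0.1807 0.2302] F [-0.2 -1.4  0.3] gap 0.0881
at t35.15 [0.4973 0.1816 0.1076] F [-0.2  0.   0.4] gap 0.0877
closed t36.60 [0.4969 0.1815 0.1068] F [-0.2  0.4 -1.1] gap 0.0121
lift t36.98 [0.4972 0.1815 0.1144] F [ 0.4  0.1 -1.6] gap 0.0118
above pocket t40.48 [ 0.5579 -0.2767  0.2002] F [-0.2  0.  -2. ] gap 0.0118
low t42.09 [ 0.558  -0.2775  0.0746] F [-0.6 -0.2 -2. ] gap 0.0119
z 0.063 [-2.2 -2.1 -2.  -2.1 -1.7  5.3]
down t45.67 [ 0.5578 -0.2775  0.0638] F [-2.8  0.9  5.3] gap 0.0121
open t47.29 [ 0.5577 -0.2774  0.063 ] F [ 0.6  0.3 -0.1] gap 0.0878
up t48.58 [ 0.5574 -0.2772  0.1987] F [0.5 0.3 0.1] gap 0.0879
done t50.00 [ 0.4801 -0.0009  0.2494] F [-0.5  0.9  0.1] gap 0.0878
top yellow - 0 0
top green 128 z top 100.0 ctr [ 1.6 32.3] [44.8 12.8] ang 89.3 floor/foot z [ 8.4 11.5 18.8] foot a ctr -11.6
top red 135 z top 100.1 ctr [  1.4 -32. ] [12.6 46.5] ang 0.6 floor/foot z [ 7.8 10.8 19.2] foot a ctr -9.4
top blue - 0 0
scene yellow 84 z top 100.7 ctr [  1. 100.] [46.3 13.5] ang 89.6 floor/foot z [ 9.4 16.6 21.1] foot a ctr 10.9
scene green 78 z top 100.5 ctr [ 0.6 33.8] [12.5 47.5] ang 0.3 floor/foot z [ 9.9 17.  22. ] foot a ctr 11.1
scene red 60 z top 100.8 ctr [  1.2 -31.6] [45.4 11. ] ang 89.6 floor/foot z [ 9.9 17.9 22.5] foot a ctr 11.1
scene blue - 0 0
```

View pics/scene_red.png

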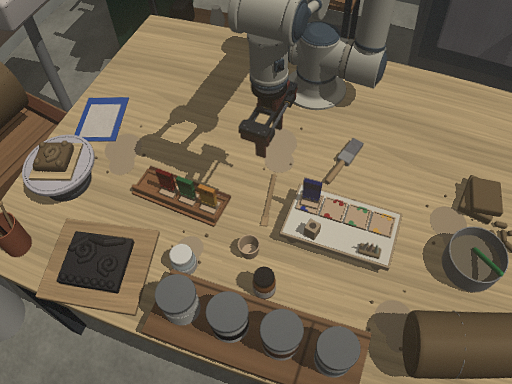

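Red (scene about 165,180) stands third in line. Blue (about 313,190) is still in its tray and comes next.

```bash
sed -i 's/move_l(\[.48,0,.25\],.25)/move_l([.46,.12,.27],.25)/' r3.py; python3 r3.py blue; python3 v.py blue
python3 -c "
import cv2
a=cv2.imread('pics/top_blue.png');cv2.imwrite('pics/c4.png',cv2.resize(a[130:220,280:430],None,fx=5,fy=5,interpolation=2))"
```

```text
above blue t50.75 [0.4923 0.1173 0.2301] F [0.6 0.7 0.1] gap 0.0885
at t52.43 [0.4925 0.1181 0.1076] F [0.7 0.2 0.9] gap 0.0874
closed t53.88 [0.4921 0.118  0.107 ] F [-1.6  0.6  1.1] gap 0.0120
lift t54.27 [0.4924 0.118  0.1143] F [ 0.  -0.7 -0.8] gap 0.0120
above pocket t57.77 [ 0.5524 -0.3425  0.2003] F [-1.  -0.7 -1.8] gap 0.0118
low t59.38 [ 0.5524 -0.3433  0.0746] F [ 0.7  0.7 -0.9] gap 0.0120
z 0.0638 [-1.3 -1.2 -1.3 -1.3  0.1]
down t62.38 [ 0.5523 -0.3432  0.064 ] F [ 1.9 -0.4  0.5] gap 0.0122
open t64.00 [ 0.5522 -0.3431  0.0638] F [ 0.1  0.3 -0.3] gap 0.0879
up t65.28 [ 0.5519 -0.3429  0.1987] F [0.4 0.1 0.2] gap 0.0876
done t67.44 [0.4601 0.1193 0.2698] F [-0.9 -1.5  0.3] gap 0.0877
top yellow 132 z top 99.5 ctr [ 1.3 98.5] [45.6 12.8] ang 89.3 floor/foot z [ 7.9 10.4 18.9] foot a ctr -10.0
top green 129 z top 99.7 ctr [ 1.4 32. ] [44.9 12.4] ang 89.9 floor/foot z [ 7.6 10.8 18.8] foot a ctr -9.8
top red 132 z top 99.7 ctr [  1.7 -31.8] [12.4 46.1] ang 0.4 floor/foot z [ 7.9 11.  19.2] foot a ctr -9.9
top blue 126 z top 99.6 ctr [  1.1 -98.4] [12.2 46.1] ang 0.2 floor/foot z [ 7.6 10.6 18.7] foot a ctr -9.8
scene yellow 76 z top 100.2 ctr [  0.4 100.1] [14.  44.8] ang 0.4 floor/foot z [ 9.6 16.8 21.3] foot a ctr 10.4
scene green 69 z top 100.9 ctr [ 1.1 33.5] [47.  11.9] ang 89.0 floor/foot z [10.3 17.4 22.4] foot a ctr 10.8
scene red 59 z top 101.0 ctr [  0.9 -31. ] [12.3 42.8] ang 1.0 floor/foot z [10.9 18.1 21.8] foot a ctr 11.5
scene blue 50 z top 100.2 ctr [  1.2 -97.6] [45.5 12.9] ang 88.6 floor/foot z [ 9.8 17.4 21.9] foot a ctr 11.4
```

View pics/scene_blue.png

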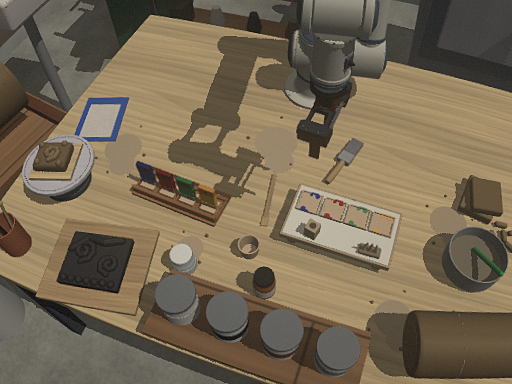

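View pics/c4.png

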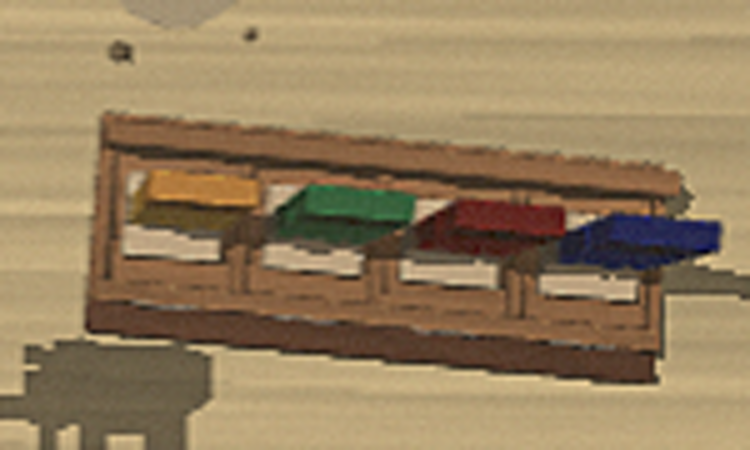

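The close-up shows yellow, green, red and blue from left to right, each foot inside its own pocket. All the tops are at about 100 mm and the robot is clear of everything, so I'm handing in.

```bash
python3 -c "
from bench import *
job_done(); print(state()['time'])"
```

```text
the job is handed in; nothing more can be done
the job is handed in; nothing more can be done
```

All four tiles are now on the display rack in the kiln-rack order: yellow, green, red, blue from left to right, one to a pocket. I handed the job in at about 67 s of the 128 s allowed.

**Last checks, from the top and scene views:**
- **Height:** tile tops measured 99.5–101.0 mm; 100 mm is expected with the feet flat on the pocket floors.
- **Position:** every tile is within about 2 mm of its pocket centre.
- **Squareness:** every tile is within about 1.5° of square to the rack. The kiln-rack cone pack and post look undisturbed.

**What was less than perfect:**
- **Yellow:** force noise triggered its release about 2 mm too high, so it settled that last distance by itself. It landed upright and square, and I averaged the force reading for the other three.
- **Red:** it was pressed down with about 7 N before release.
- **Rack measurement:** my first estimate by eye of the display rack's sideways position was about 4 mm off the depth-based one. I used the depth-based one, which matched the given divider and rail positions.

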